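# Gather a china condiment set into its caddy at the saleroom table

## Robot

A 6-joint arm with a two-finger parallel gripper is mounted at the origin on the work surface. World frame = base frame: x ahead of the robot, y to its left, z up, the work surface at z = 0. Lengths are in m, angles in rad, forces in N, time in s.
With the tool pointing down it reaches from about 0.35 to 0.775 m from the base axis. Payload 7.3 kg.
Tool frame: the origin (TCP) lies at the centre of the arm's flange, where the gripper is bolted on; the fingertips stand 178 mm ahead of it and the grasp point (between the pads) lies 159 mm ahead of it; z points along the fingers, y is the line along which they close (so a half turn about z gives the same grasp; the last joint's range is limited). The gripper opens to 92 mm and grips with 3 to 60 N. Pads are 19 mm wide; open, the fingers measure 130 mm over their backs; the gripper's body (75 mm by 190 mm) begins 47 mm behind the grasp point.
Start: joints at [1.174, 0.342, 1.524, -0, 1.275, -0.146], TCP at [0.13, 0.509, 0.405] pointing down, gripper open.
Joint ranges: [-2.53, 2.53], [-0.77, 2.02], [0.04, 2.7], [-1, 4.14], [0.28, 2.66], [-3.11, 3.11]. Speed limits (rad/s): [2.57, 2.57, 3.14, 3.14, 3.14, 3.14].

## Interface

Orientations are given as [roll, pitch, yaw] about the fixed x, y, z axes, in that order (R = Rz(yaw) Ry(pitch) Rx(roll)).
In Python, from cell import robot gives the robot as it stands.
- The arm moves only by the tool drive_effector, called as name(argument=value, ...), one argument or row to a line, values as JSON. Schema: {"type":"object","properties":{"segments":{"type":"array","items":{"type":"array","items":{"type":"number"},"minItems":6,"maxItems":6},"minItems":1,"maxItems":8},"finger_gap":{"type":"number"},"clamp_n":{"type":"number"},"only":{"type":"string"},"quiet":{"type":"boolean"},"lines":{"type":"string"}},"required":["segments"],"additionalProperties":false}. segments is a list of rows, 1 to 8 of them, each of 6 numbers: dx, dy, dz in parts of the range, where 1.0 means 0.4 m, then a rotation vector rx, ry, rz in shares of pi rad (1.0 is pi rad); each row shifts and turns the commanded pose from where the row before left it, along the tool's axes as they then stand; what a row does not reach is not made up. A row lasts 1/12 s, in which the tool goes at most 0.0417 m and 0.125 rad, less where a joint would pass 70% of its speed; a pose out of reach is approached as far as the arm can. finger_gap is the finger opening in m, set as the call begins (left out keeps the last). The fingers move at their own pace and stop on an object; clamp_n is the grip in N (left out, the last holds). Time passes only in rows, so rows that do not move let the fingers close. The tool returns the time, the measured TCP pose, the force, the opening and the grip force at its end. only (a regular expression) keeps the lines of the reply that match it, lines (a string "A,B") keeps lines A to B, and quiet returns only ok. No shift or turn number may pass 1 either way. Input that does not fit is refused with a message, and nothing moves.
- robot.observe(): the state, without advancing time (a new reading comes with each control period).
- robot.read_camera(name): name is "scene" or "side" or "wrist"; returns a dict with "image" (420x560x3 uint8, red, green, blue), "fx", "fy", "cx", "cy" (pixels), "pose" (4x4, takes a point from camera to world coordinates). Camera axes: x right, y down, z forward; pixel columns grow to the right and rows downward; lengths in m; the calibration is good to about 2 mm. The wrist camera is an equidistant fisheye: a pixel r from the principal point sees the ray r / f radians off the axis. A picture is of the moment at which its call begins. There is no depth.
- robot.hand_in(): hands the job in; it is judged then, once.
The state is a dict: "time": time; "qpos": joint angles; "qvel": joint speeds; "joint_efforts": joint torques, N m; "tool_pos": TCP position; "tool_rot": TCP orientation; "contact_force": force on the tool from outside, world axes, zero at the start; "torque": the same for the moment, N m; "opening": finger opening in m; "grip_force": force on a finger pad.
Only numpy, scipy, OpenCV 4.12 (cv2) and the standard library are available. Lean on these libraries where they do the work, as an engineer would, in place of code of your own. Each camera call takes 0.05 s, during which the arm holds its last target. There are 200 camera calls.

## Task

Gather the three white china condiment pots into the dark wooden caddy, each standing upright in the well whose lining has the colour of its lid. One of them is stuck behind the tall green tea tin: before you take that pot out, stand the tin aside on the bare table, and finish with the tin standing back on the middle of its cork mat. The dark wooden pots with the same lids belong to another lot, so leave them where they are; the china is delicate, so set it down gently rather than dropping it.

Things in the scene. Friction and masses are not known exactly. Their poses are not given: they have to be found in the camera images.
- pot_blue: White china pot with blue lid, round: base 34 mm across, straight body 43 mm in diameter from 8 to 42 mm height, then a shoulder and a coloured domed lid 31 mm across with a knob; 68 mm tall, about 120 g. From above: coloured disc inside a white ring. Origin at the centre of the underside, z up. Stands on the table (z = 0) among other pots, or behind the tin.
- pot_red: White china pot with red lid, otherwise exactly like pot_blue; same origin.
- pot_yellow: White china pot with yellow lid, otherwise exactly like pot_blue; same origin.
- lining_blue: Blue floor of one of the three wells of the fixed dark wooden caddy, 70 x 68 x 4 mm, x and y axes along its sides. Origin at the centre of its underside, 6 mm above the table; its top, where a pot stands, is 10 mm above the table. Well inside: 72 mm (x) by about 70 mm (y).
- lining_red: Red floor of another well; as lining_blue. The wells lie in one row along the linings' y axis, 77 mm apart, colour order varies, parted and framed by walls 6 mm thick whose tops are 26 mm above the table.
- lining_yellow: Yellow floor of another well; as lining_blue. The whole caddy is 84 (x) by 236 mm (y) outside, with small brass handles reaching 15 mm further at its ends.
- tin: Tall round green tea tin, brass lid, 65 mm in diameter, 150 mm tall, ~250 g; origin at the centre of its underside. Starts in the middle of a fixed cork mat, 70 x 90 x 3 mm (origin at z = 0.003). A white pot is 59 mm behind it (centre to centre, away from the robot), a fixed board 40 mm high 36 mm behind that pot. From the mat's centre 150 mm towards -x, 100 mm wide, the table is bare.
- wood_blue: Look-alike that must stay: dark brown wooden pot with blue lid, shaped and sized as pot_blue, same origin. From above: coloured disc inside a dark brown ring.
- wood_red: Look-alike that must stay: dark brown wooden pot with red lid; as wood_blue. Between the pots there is also a flat brass compass (48 mm across, 14 mm high), not part of the job.
- wood_yellow: Look-alike that must stay: dark brown wooden pot with yellow lid; as wood_blue. The pots that are not behind the tin stand at least 80 mm apart sideways (y) or 68 mm apart lengthwise (x), centre to centre.

How it is judged:
By the outcome, as a careful person would: the job done as asked, in the order asked, and still so for the second after the job is handed in, with the robot touching nothing.
It also fails if it takes over 128 s, if anything falls off the work surface, if the arm or the gripper's body presses on something with over 40 N, if the wrist force passes 120 N, or if a joint passes its speed limit or range.

## Working session

There is one attempt and no reset: what is moved stays moved. The work goes in short steps, Python scripts to look and compute and a tool call to move; the robot and the scene stay as the last step left them, time stands still between calls to the robot, and variables do not carry over. Pictures are saved under pics/ and viewed, at most 14 in all, crops included, and the job is handed in when it is done.

```bash
mkdir -p pics; ls; python3 - <<'E'
from cell import robot
import cv2,numpy as np
np.set_printoptions(precision=4,suppress=True)
o=robot.observe();print(o['time'],o['tool_pos'],o['tool_rot'],o['opening'])
for n in['scene','side','wrist']:
    c=robot.read_camera(n);cv2.imwrite(f'pics/{n}0.png',c['image'][:,:,::-1]);print(n,c['fx'],c['fy'],c['cx'],c['cy']);print(np.array(c['pose']))
E
```

```text
pics
0.0 [0.1302 0.5084 0.4041] [-3.14   -0.0002  2.8908] 0.09157179697194784
scene 503.6668492570409 503.6668492570409 277.7049586202512 206.0629241771445
[[-0.3059  0.6923 -0.6535  1.379 ]
 [ 0.9521  0.2227 -0.2097  0.2523]
 [ 0.0003 -0.6863 -0.7273  0.9763]
 [ 0.      0.      0.      1.    ]]
side 474.6019099650703 474.6019099650703 289.792191298826 207.011115876568
[[ 0.963  -0.1281  0.2371  0.3091]
 [-0.2695 -0.4613  0.8453 -0.9058]
 [ 0.0011 -0.878  -0.4787  0.5642]
 [ 0.      0.      0.      1.    ]]
wrist 325.19226210127806 325.19226210127806 281.57702531409996 210.68422859573462
[[ 0.2486  0.9277  0.2786  0.055 ]
 [ 0.9686 -0.2379 -0.0722  0.5286]
 [-0.0007  0.2878 -0.9577  0.3841]
 [ 0.      0.      0.      1.    ]]
```

View pics/scene0.png

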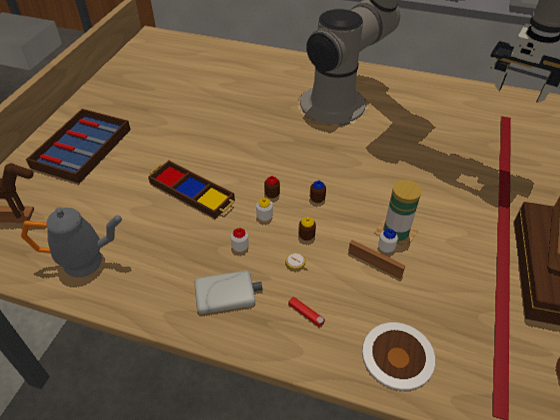

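View pics/side0.png

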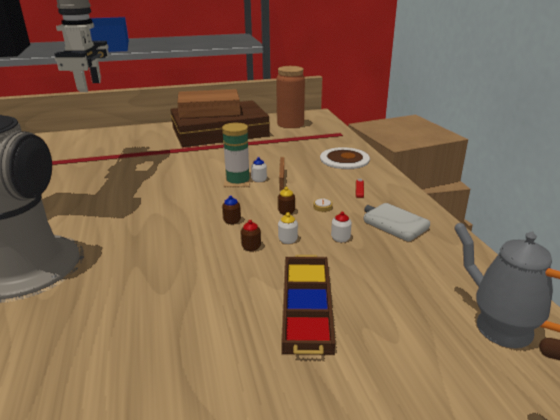

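The scene view shows the white pots with yellow (264,209), red (239,240) and blue (389,240, behind the tin at 403,210). The wooden look-alikes are red (272,187), blue (318,191) and yellow (307,229), and the caddy is at (192,188). The side view confirms this: white yellow (288,228), red (342,227), blue (259,169), caddy (307,300).

```bash
cat > h.py <<'E'
from cell import robot
import cv2,numpy as np
np.set_printoptions(precision=4,suppress=True)
def cam(n):
    c=robot.read_camera(n);c['pose']=np.array(c['pose']);return c
def ray(c,u,v,fish=False):
    x,y=(u-c['cx'])/c['fx'],(v-c['cy'])/c['fy']
    if fish:
        r=np.hypot(x,y);s=np.sin(r)/max(r,1e-9);d=np.array([x*s,y*s,np.cos(r)])
    else: d=np.array([x,y,1.])
    d=c['pose'][:3,:3]@d;return c['pose'][:3,3],d/np.linalg.norm(d)
def plane(r,z): return r[0]+r[1]*(z-r[0][2])/r[1][2]
def tri(rs):
    A=sum(np.eye(3)-np.outer(d,d) for o,d in rs);b=sum((np.eye(3)-np.outer(d,d))@o for o,d in rs)
    p=np.linalg.solve(A,b);return p,max(np.linalg.norm(np.cross(p-o,d)) for o,d in rs)
R={'red':[((0,170,60),(6,255,255)),((174,170,60),(180,255,255))],'blue':[((112,170,50),(128,255,255))],'yellow':[((24,190,90),(32,255,255))]}
def blobs(c,col,amin=20,roi=None):
    h=cv2.cvtColor(c['image'],cv2.COLOR_RGB2HSV);m=sum(cv2.inRange(h,*r) for r in R[col])
    n,l,s,ce=cv2.connectedComponentsWithStats(m)
    return [(ce[i],s[i],l==i) for i in range(1,n) if s[i][4]>=amin]
E
python3 - <<'E'
from h import *
for n in['scene','side']:
    c=cam(n)
    for col in R:
        print(n,col,[(b[0].round(1).tolist(),b[1].tolist()) for b in blobs(c,col)])
E
```

```text
scene red [([502.5, 281.9], [493, 117, 18, 303, 3733]), ([88.3, 122.8], [79, 118, 20, 10, 85]), ([76.0, 134.0], [66, 129, 21, 10, 90]), ([63.1, 145.8], [53, 141, 22, 10, 92]), ([50.3, 158.5], [40, 154, 22, 10, 101]), ([169.8, 176.1], [155, 166, 30, 21, 342]), ([271.6, 180.3], [266, 176, 12, 9, 83]), ([238.7, 232.4], [233, 228, 12, 10, 91]), ([304.6, 310.5], [289, 297, 36, 30, 333])]
scene blue [([190.5, 186.9], [176, 177, 30, 21, 329]), ([318.0, 184.7], [313, 181, 11, 8, 68]), ([389.4, 233.3], [384, 229, 12, 10, 84])]
scene yellow [([212.2, 198.5], [198, 189, 29, 20, 316]), ([263.8, 202.1], [259, 199, 10, 7, 39]), ([307.3, 222.0], [302, 218, 11, 9, 59])]
side red [([41.3, 19.8], [19, 0, 45, 42, 1472]), ([173.9, 16.1], [89, 0, 156, 38, 4791]), ([256.1, 18.9], [251, 0, 11, 43, 375]), ([337.5, 50.4], [269, 0, 128, 125, 11876]), ([169.0, 71.6], [85, 55, 162, 36, 4043]), ([257.3, 66.1], [253, 54, 10, 26, 229]), ([34.8, 80.2], [0, 65, 78, 32, 2008]), ([293.2, 138.8], [248, 134, 94, 11, 238]), ([136.0, 154.3], [52, 145, 171, 19, 477]), ([359.5, 189.0], [356, 181, 8, 17, 128]), ([341.8, 216.7], [336, 212, 13, 9, 80]), ([250.0, 226.1], [243, 220, 15, 12, 116]), ([307.5, 328.6], [286, 317, 45, 24, 1043])]
side blue [([258.2, 161.4], [254, 158, 9, 6, 31]), ([230.4, 201.0], [225, 196, 12, 9, 67]), ([306.7, 298.4], [288, 289, 39, 20, 725])]
side yellow []
```

View pics/wrist0.png

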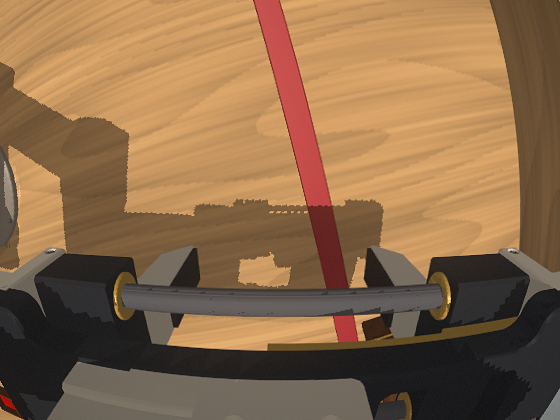

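The wrist view shows only bare table and the red stripe, plus the fingers at the bottom. I'll loosen the yellow range and triangulate.

```bash
sed -i 's/((24,190,90)/((22,180,80)/; s/(32,255,255)/(34,255,255)/' h.py; python3 - <<'E'
from h import *
S,D=cam('scene'),cam('side')
h=cv2.cvtColor(D['image'],cv2.COLOR_RGB2HSV);print(h[192,286],h[218,288],h[275,306],h[130,235])
P={'wr':((271.6,180.3),(250,226.1)),'pr':((238.7,232.4),(341.8,216.7)),'wb':((318,184.7),(230.4,201)),'pb':((389.4,233.3),(258.2,161.4)),
'Lr':((169.8,176.1),(307.5,328.6)),'Lb':((190.5,186.9),(306.7,298.4))}
for k,(a,b) in P.items(): print(k,*tri([ray(S,*a),ray(D,*b)]), 'plane' ,[plane(ray(c,*p),.010 if k[0]=='L' else .057)[:2] for c,p in((S,a),(D,b))])
for k,p in dict(py=(263.8,202.1),wy=(307.3,222)).items(): print(k,plane(ray(S,*p),.06))
print('Ly',plane(ray(S,212.2,198.5),.01))
# tin lid
for c,n,box in((S,'s',(385,175,430,200)),(D,'d',(218,120,255,140))):
    x0,y0,x1,y1=box; hh=cv2.cvtColor(c['image'],cv2.COLOR_RGB2HSV)[y0:y1,x0:x1]; m=cv2.inRange(hh,(18,140,60),(32,255,255)); 
    n_,l,s,ce=cv2.connectedComponentsWithStats(m); i=1+s[1:,4].argmax(); print(n,ce[i]+[x0,y0],s[i])
    cv2.imwrite(f'pics/tin_{n}.png',cv2.resize(c['image'][y0-20:y1+70,x0-30:x1+40][:,:,::-1],None,fx=5,fy=5,interpolation=0)) 
E
```

```text
[ 24 187 205] [ 23 193 201] [ 23 203 192] [ 20 152 158]
wr [ 0.4609 -0.0586  0.0504] 0.0012253159467080922 plane [array([ 0.469 , -0.0567]), array([ 0.4583, -0.0679])]
pr [ 0.6598 -0.0763  0.0527] 0.0008944051802273409 plane [array([ 0.664 , -0.0751]), array([ 0.6564, -0.0821])]
wb [0.4396 0.0631 0.0509] 0.001404982472810623 plane [array([0.4476, 0.064 ]), array([0.4373, 0.0537])]
pb [0.5502 0.2692 0.0523] 0.001615391513411135 plane [array([0.5565, 0.2685]), array([0.5474, 0.2613])]
Lr [ 0.4971 -0.3458  0.0144] 0.00038278225520822925 plane [array([ 0.4935, -0.3486]), array([ 0.4983, -0.341 ])]
Lb [ 0.5188 -0.2728  0.0147] 0.0005714942934002764 plane [array([ 0.5152, -0.2755]), array([ 0.5202, -0.2668])]
py [ 0.5533 -0.0495  0.06  ]
wy [0.5843 0.0728 0.06  ]
Ly [ 0.5379 -0.2017  0.01  ]
s [406.1804 190.0701] [  7   4  30  21 499]
d [234.6014 128.4476] [  4   2  26  14 286]
```

The rows are not in the units I measure in: shifts go in shares of 0.4 m and turns go in shares of pi rad. I convert before sending: -0.04 m / 0.4 = -0.1, -0.125 rad / 3.1416 = -0.0398.

```bash
cat >> h.py <<'E'
from scipy.spatial.transform import Rotation as Ro
def to(x,y,z):
    o=robot.observe();M=Ro.from_euler('xyz',o['tool_rot']).as_matrix()
    print('from',o['tool_pos'],'yaw',o['tool_rot'][2],'tool delta',M.T@(np.array([x,y,z])-o['tool_pos']))
E
python3 - <<'E'
from h import *
S,D=cam('scene'),cam('side')
print('tin',tri([ray(S,406.2,190.1),ray(D,234.6,128.4)]))
# tin cross-check: right/left silhouettes
def g(c,box):
    x0,y0,x1,y1=box; hh=cv2.cvtColor(c['image'],cv2.COLOR_RGB2HSV)[y0:y1,x0:x1]; m=cv2.inRange(hh,(60,80,20),(95,255,255)); ys,xs=np.nonzero(m); print(xs.min()+x0,xs.max()+x0,ys.min()+y0,ys.max()+y0)
g(S,(370,170,430,250));g(D,(210,115,260,195))
print('Ly',[b[0] for b in blobs(D,'yellow')],[b[0] for b in blobs(S,'yellow')])
# lining rectangles in each view
for c,n in((S,'s'),(D,'d')):
  for col in R:
    for b in blobs(c,col,250):
        if n=='s' and not(150<b[0][0]<230 and 160<b[0][1]<210) or n=='d' and not(280<b[0][0]<330 and b[0][1]>250): continue
        cs,_=cv2.findContours(b[2].astype(np.uint8),0,2);r=cv2.approxPolyDP(cs[0],4,True)[:,0]
        print(n,col,[plane(ray(c,*p),.01)[:2].round(3).tolist() for p in r])
E
```

```text
tin (array([0.4923, 0.2833, 0.1474]), np.float64(0.0009669188222004046))
384 417 195 240
223 248 134 182
Ly [array([285.8767, 191.9315]), array([287.6744, 217.9884]), array([306.3057, 272.6736])] [array([211.9669, 198.3674]), array([264.025, 202.   ]), array([307.25  , 221.8021])]
s red [[0.456, -0.37], [0.513, -0.384], [0.528, -0.328], [0.47, -0.316]]
s blue [[0.48, -0.296], [0.535, -0.31], [0.549, -0.256], [0.496, -0.241]]
s yellow [[0.503, -0.223], [0.556, -0.238], [0.572, -0.182], [0.517, -0.168]]
d red [[0.473, -0.305], [0.459, -0.357], [0.526, -0.374], [0.539, -0.323]]
d blue [[0.494, -0.235], [0.482, -0.28], [0.546, -0.298], [0.56, -0.253]]
d yellow [[0.517, -0.159], [0.504, -0.206], [0.568, -0.224], [0.582, -0.177]]
```

drive_effector(
  segments=[
    [0,0,0,0,0,-0.0398],
    [0,0,0,0,0,-0.0398],
    [-0.1,0,0,0,0,0],
    [-0.1,-0.1,0,0,0,0],
    [-0.1,-0.1,0,0,0,0],
    [-0.1,-0.1,0,0,0,0],
    [-0.1,-0.1,0,0,0,0],
    [-0.1,-0.1,0,0,0,0],
  ],
)

```text
time: 1.12
tool_pos: [0.3184, 0.3596, 0.4049]
tool_rot: [3.141, 0.0, 3.141]
contact_force: [0.8, 1.3, 0.1]
opening: 0.0919
grip_force: 0.0
```

Converted, -0.04 m / 0.4 = -0.1, -0.02 m / 0.4 = -0.05.

drive_effector(
  segments=[
    [-0.1,-0.05,0,0,0,0],
    [-0.1,-0.05,0,0,0,0],
    [-0.1,-0.05,0,0,0,0],
    [-0.1,-0.05,0,0,0,0],
    [-0.05,0,0,0,0,0],
    [0,0,0,0,0,0],
  ],
)

```text
time: 1.62
tool_pos: [0.4902, 0.2847, 0.4041]
tool_rot: [3.142, 0.002, 3.136]
contact_force: [-1.5, -0.6, 0.4]
opening: 0.0918
grip_force: 0.0
```

```bash
python3 - <<'E'
from h import *
c=cam('wrist');cv2.imwrite('pics/w1.png',c['image'][:,:,::-1]);print(c['pose']);np.savez('w1.npz',**c)
E
```

```text
[[ 0.0056  0.9571  0.2896  0.4126]
 [ 1.     -0.0055 -0.0012  0.2859]
 [ 0.0005  0.2896 -0.9572  0.384 ]
 [ 0.      0.      0.      1.    ]]
```

View pics/w1.png

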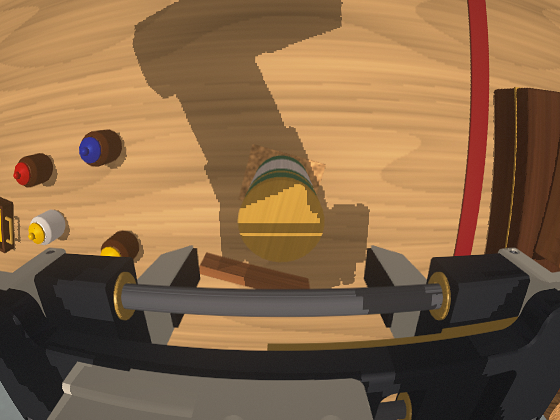

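The brass lid is a disc at (238–324, 180–262), centre about (281,221). The board is at (255,270), and the wooden pots and the yellow pot are on the left. The lid centre works out to (0.491, 0.2855), right under the tool, so I can go straight down.

Converted, 0.035 m / 0.4 = 0.0875, 0.03 m / 0.4 = 0.075.

drive_effector(
  segments=[
    [0,0,0.0875,0,0,0],
    [0,0,0.0875,0,0,0],
    [0,0,0.075,0,0,0],
    [0,0,0.05,0,0,0],
    [0,0,0.025,0,0,0],
    [0,0,0,0,0,0],
  ],
)

```text
time: 2.17
tool_pos: [0.485, 0.2868, 0.2728]
tool_rot: [-3.14, -0.004, -3.141]
contact_force: [0.1, -0.3, 0.6]
opening: 0.0919
grip_force: 0.0
```

drive_effector(
  segments=[
    [0,0,0,0,0,0],
    [0,0,0,0,0,0],
    [0,0,0,0,0,0],
    [0,0,0,0,0,0],
    [0,0,0,0,0,0],
    [0,0,0,0,0,0],
    [0,0,0,0,0,0],
    [0,0,0,0,0,0],
  ],
  finger_gap=0.055,
  clamp_n=20,
)

```text
time: 2.83
tool_pos: [0.4869, 0.2863, 0.2758]
tool_rot: [3.141, 0.002, 3.141]
contact_force: [0.2, -1.5, 6.0]
opening: 0.0649
grip_force: 19.8
```

Converted, 0.035 m / 0.4 = 0.0875, 0.03 m / 0.4 = 0.075.

drive_effector(
  segments=[
    [0,0,-0.025,0,0,0],
    [0,0,-0.05,0,0,0],
    [0,0,-0.05,0,0,0],
    [0,0,0,0,0,0],
    [0.075,0,0,0,0,0],
    [0.0875,0,0,0,0,0],
    [0.0875,0,0,0,0,0],
    [0.05,0,0,0,0,0],
  ],
)

```text
time: 3.5
tool_pos: [0.3629, 0.286, 0.3233]
tool_rot: [-3.14, -0.005, 3.141]
contact_force: [-0.8, 0.8, -2.7]
opening: 0.0648
grip_force: 20.0
```

drive_effector(
  segments=[
    [0,0,0,0,0,0],
    [0,0,0,0,0,0],
    [0,0,0.05,0,0,0],
    [0,0,0.05,0,0,0],
    [0,0,0.0175,0,0,0],
    [0,0,0.0075,0,0,0],
    [0,0,0,0,0,0],
  ],
)

```text
time: 4.08
tool_pos: [0.3672, 0.2865, 0.2743]
tool_rot: [-3.141, -0.001, 3.14]
contact_force: [0.8, 0.2, -3.7]
opening: 0.065
grip_force: 20.0
```

```bash
python3 - <<'E'
from h import *
c=cam('side');cv2.imwrite('pics/s1.png',cv2.resize(c['image'][100:230,130:330,::-1],None,fx=4,fy=4))
E
```

```text
(no output)
```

View pics/s1.png

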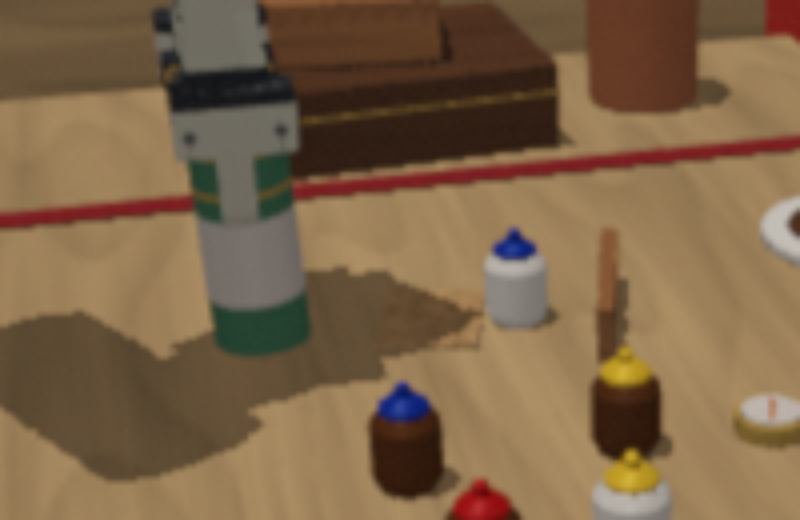

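The tin hangs just above bare table at crop (262,330), clear of the mat; the blue pot stands free at (515,285). Lowering the last millimetres.

Converted, 0.002 m / 0.4 = 0.005, 0.001 m / 0.4 = 0.0025.

drive_effector(
  segments=[
    [0,0,0.005,0,0,0],
    [0,0,0.0025,0,0,0],
    [0,0,0,0,0,0],
  ],
)

```text
time: 4.38
tool_pos: [0.3673, 0.2868, 0.2733]
tool_rot: [3.14, 0.004, 3.141]
contact_force: [1.2, -2.0, 4.6]
opening: 0.0648
grip_force: 20.0
```

drive_effector(
  segments=[
    [0,0,0.0025,0,0,0],
    [0,0,0,0,0,0],
  ],
)

```text
time: 4.55
tool_pos: [0.3677, 0.2868, 0.273]
tool_rot: [3.14, 0.006, 3.141]
contact_force: [0.8, -2.8, 9.2]
opening: 0.0641
grip_force: 20.0
```

Converted, -0.04 m / 0.4 = -0.1, -0.03 m / 0.4 = -0.075.

drive_effector(
  segments=[
    [0,0,0,0,0,0],
    [0,0,0,0,0,0],
    [0,0,0,0,0,0],
    [0,0,0,0,0,0],
    [0,0,-0.075,0,0,0],
    [0,0,-0.1,0,0,0],
    [0,0,-0.1,0,0,0],
    [0,0,0,0,0,0],
  ],
  finger_gap=0.092,
)

```text
time: 5.22
tool_pos: [0.3676, 0.2874, 0.3877]
tool_rot: [3.135, 0.011, 3.141]
contact_force: [0.1, 0.4, 1.1]
opening: 0.0916
grip_force: 0.0
```

drive_effector(
  segments=[
    [-0.1,-0.0125,0,0,0,0],
    [-0.1,-0.0125,0,0,0,0],
    [-0.1,-0.0125,0,0,0,0],
    [-0.1,0,0,0,0,0],
    [-0.1,0,0,0,0,0],
    [0,0,0,0,0,0],
    [0,0,0,0,0,0],
  ],
)

```text
time: 5.8
tool_pos: [0.568, 0.2709, 0.3787]
tool_rot: [-3.141, -0.002, 3.139]
contact_force: [-0.2, -0.0, 0.1]
opening: 0.0918
grip_force: 0.0
```

```bash
python3 - <<'E'
from h import *
c=cam('wrist');cv2.imwrite('pics/w2.png',c['image'][:,:,::-1]);np.savez('w2.npz',**c)
for col in R: print(col,[(b[0].round(1),b[1][:5]) for b in blobs(c,col)])
to(.55,.269,.3)
E
```

```text
red [(array([494.2, 125.9]), array([ 472,    0,   36,  255, 4397], dtype=int32)), (array([ 10.3, 114.7]), array([  1, 103,  18,  25, 336], dtype=int32)), (array([ 23.1, 259.6]), array([ 18, 255,  13,  12,  92], dtype=int32)), (array([186.3, 341.5]), array([168, 331,  47,  18, 396], dtype=int32))]
blue []
yellow [(array([ 20.6, 180.1]), array([ 13, 170,  15,  23, 214], dtype=int32)), (array([ 99.1, 203.1]), array([ 88, 191,  23,  26, 400], dtype=int32))]
from [0.5667 0.2712 0.3794] yaw 3.1400752829292693 tool delta [ 0.0165 -0.0022  0.0794]
```

View pics/w2.png

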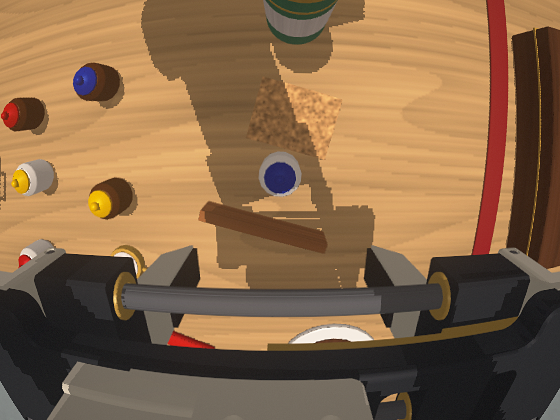

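The wrist view shows the blue-lidded white pot at (280,177), the bare mat centred at about (294,117), the board at (263,228) and the tin standing at (300,15). I'll widen the blue range for the shadow and compute.

```bash
sed -i "s/((112,170,50)/((110,150,20)/" h.py; python3 - <<'E'
from h import *
c=dict(np.load('w2.npz'));S,D=cam('scene'),cam('side')
b=[b for b in blobs(c,'blue',100) if abs(b[0][0]-280)<30][0];print(b[0],b[1])
s=[b for b in blobs(S,'blue') if b[0][0]>350][0][0];d=[b for b in blobs(D,'blue') if abs(b[0][0]-259)<8 and b[0][1]<180][0][0];print(s,d)
rs=[ray(c,*b[0],True),ray(S,*s),ray(D,*d)]
print('pb',tri(rs),tri(rs[:2]),tri(rs[1:]),plane(rs[0],.055))
p=c['pose'];print(p[:3,3])
h=cv2.cvtColor(c['image'],cv2.COLOR_RGB2HSV)
m=cv2.inRange(h,(0,0,90),(180,60,255))[140:205,245:310];ys,xs=np.nonzero(m);print('white',xs.min()+245,xs.max()+245,ys.min()+140,ys.max()+140)
for u,v in((262,77),(343,97),(325,160),(247,134)): print('mat',plane(ray(c,u,v,True),.003)[:2])
for u,v in((207,203),(328,238)): print('board',plane(ray(c,u,v,True),.04)[:2])
E
```

```text
Traceback (most recent call last):
IndexError: list index out of range
```

```bash
python3 - <<'E'
from h import *
c=dict(np.load('w2.npz'))
h=cv2.cvtColor(c['image'],cv2.COLOR_RGB2HSV);print(h[178,280],h[182,272],h[175,262])
m=cv2.inRange(h,(105,100,20),(135,255,255))[140:210,245:315];ys,xs=np.nonzero(m);print(xs.mean()+245,ys.mean()+140,len(xs),xs.min()+245,xs.max()+245)
S,D=cam('scene'),cam('side')
s=[b for b in blobs(S,'blue') if b[0][0]>350][0][0];d=[b for b in blobs(D,'blue') if abs(b[0][0]-259)<8 and b[0][1]<180][0][0]
rs=[ray(c,xs.mean()+245,ys.mean()+140,True),ray(S,*s),ray(D,*d)]
print('pb',tri(rs),tri(rs[:2]),plane(rs[0],.053),plane(rs[0],.058))
for u,v in((262,77),(343,97),(325,160),(247,134)): print('mat',plane(ray(c,u,v,True),.003)[:2])
for u,v in((207,203),(328,238)): print('board',plane(ray(c,u,v,True),.04)[:2])
E
```

```text
[121 146  91] [121 140  89] [ 13  39 149]
279.58523489932884 177.55838926174496 745 264 295
pb (array([0.5498, 0.2694, 0.0517]), np.float64(0.0018818012959350438)) (array([0.5494, 0.2692, 0.0488]), np.float64(0.0006094211892258298)) [0.5486 0.2698 0.053 ] [0.5476 0.2698 0.058 ]
mat [0.4468 0.251 ]
mat [0.4678 0.3387]
mat [0.5382 0.3198]
mat [0.5092 0.2341]
board [0.577  0.1945]
board [0.6158 0.3207]
```

Converted, 0.04 m / 0.4 = 0.1, 0.03 m / 0.4 = 0.075, 0.125 rad / 3.1416 = 0.0398.

drive_effector(
  segments=[
    [0,0,0,0,0,0.0398],
    [0,0,0,0,0,0.0398],
    [0.0425,-0.015,0,0,0,0.0064],
    [0,0,0.1,0,0,0],
    [0,0,0.1,0,0,0],
    [0,0,0.075,0,0,0],
    [0,0,0,0,0,0],
    [0,0,0,0,0,0],
  ],
)

```text
time: 6.72
tool_pos: [0.5478, 0.27, 0.2707]
tool_rot: [-3.14, -0.002, 2.872]
contact_force: [0.6, 0.3, 1.0]
opening: 0.0916
grip_force: 0.0
```

```bash
python3 - <<'E'
from h import *
to(.549,.2697,.198)
c=cam('wrist');cv2.imwrite('pics/w3.png',c['image'][:,:,::-1])
h=cv2.cvtColor(c['image'],cv2.COLOR_RGB2HSV)
m=cv2.inRange(h,(105,100,20),(135,255,255));n,l,s,ce=cv2.connectedComponentsWithStats(m)
for i in range(1,n):
  if s[i][4]>150: print(ce[i],s[i],plane(ray(c,*ce[i],True),.053)[:2])
E
```

```text
from [0.5478 0.27   0.2707] yaw 2.8715133947972467 tool delta [-0.0014  0.0001  0.0727]
[  7.5644 173.7586] [  0 156  18  36 551] [0.44   0.0692]
[280.483  238.5957] [ 258  217   46   44 1588] [0.5479 0.27  ]
```

View pics/w3.png

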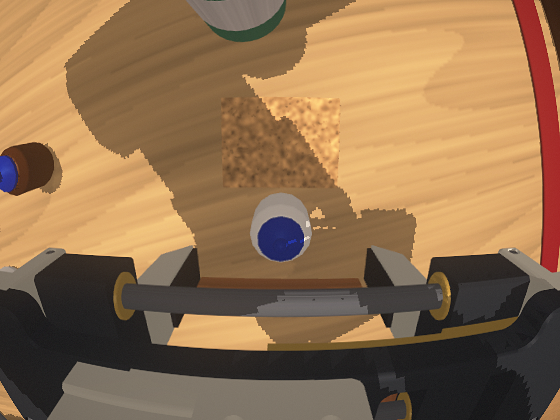

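The wrist view shows the pot at (280,238), centred between the open fingers and aligned with the mat (222–338, 98–187) and the board. Descend and grip.

Converted, 0.03 m / 0.4 = 0.075, 0.025 m / 0.4 = 0.0625.

drive_effector(
  segments=[
    [0,0,0.075,0,0,0],
    [0,0,0.0625,0,0,0],
    [0,0,0.03,0,0,0],
    [0,0,0.015,0,0,0],
    [0,0,0,0,0,0],
  ],
)

```text
time: 7.18
tool_pos: [0.5488, 0.27, 0.1984]
tool_rot: [3.141, 0.001, 2.871]
contact_force: [-0.5, -0.3, 0.1]
opening: 0.0915
grip_force: 0.0
```

drive_effector(
  segments=[
    [0,0,0,0,0,0],
    [0,0,0,0,0,0],
    [0,0,0,0,0,0],
    [0,0,0,0,0,0],
    [0,0,0,0,0,0],
    [0,0,0,0,0,0],
    [0,0,0,0,0,0],
    [0,0,0,0,0,0],
  ],
  finger_gap=0.03,
  clamp_n=15,
)

```text
time: 7.85
tool_pos: [0.5485, 0.2697, 0.1978]
tool_rot: [-3.141, -0.0, 2.871]
contact_force: [-0.9, -1.9, 0.5]
opening: 0.0433
grip_force: 0.8
```

Converted, -0.035 m / 0.4 = -0.0875, -0.02 m / 0.4 = -0.05.

drive_effector(
  segments=[
    [0,0,0,0,0,0],
    [0,0,-0.025,0,0,0],
    [0,0,-0.05,0,0,0],
    [0,0,-0.0875,0,0,0],
    [0,0,-0.0875,0,0,0],
    [0,0,-0.075,0,0,0],
    [0,0,0,0,0,0],
  ],
)

```text
time: 8.43
tool_pos: [0.5496, 0.2703, 0.3354]
tool_rot: [3.134, 0.01, 2.871]
contact_force: [1.1, -0.2, -0.6]
opening: 0.0424
grip_force: 15.0
```

drive_effector(
  segments=[
    [-0.0175,-0.045,0,0,0,0],
    [-0.0338,-0.095,0,0,0,0],
    [-0.0338,-0.095,0,0,0,0],
    [-0.0338,-0.095,0,0,0,0],
    [-0.0338,-0.095,0,0,0,0],
    [-0.0338,-0.095,0,0,0,0],
    [-0.0338,-0.095,0,0,0,0],
    [-0.0338,-0.095,0,0,0,0],
  ],
)

```text
time: 9.1
tool_pos: [0.5699, -0.0329, 0.3276]
tool_rot: [3.141, -0.001, 2.871]
contact_force: [1.7, -0.0, -2.4]
opening: 0.0426
grip_force: 15.0
```

drive_effector(
  segments=[
    [-0.0338,-0.095,0,0,0,0],
    [-0.0338,-0.095,0,0,0,0],
    [-0.0338,-0.095,0,0,0,0],
    [-0.0338,-0.095,0,0,0,0],
    [-0.0338,-0.095,0,0,0,0],
    [-0.0338,-0.095,0,0,0,0],
    [-0.0175,-0.045,0,0,0,0],
    [0,0,0,0,0,0],
  ],
)

```text
time: 9.77
tool_pos: [0.5886, -0.2963, 0.3268]
tool_rot: [-3.14, 0.0, 2.866]
contact_force: [-0.8, 0.3, -1.9]
opening: 0.0429
grip_force: 15.0
```

```bash
python3 - <<'E'
from h import *
to(.52,-.273,.33)
c=cam('wrist');cv2.imwrite('pics/w4.png',c['image'][:,:,::-1]);np.savez('w4.npz',**c)
h=cv2.cvtColor(c['image'],cv2.COLOR_RGB2HSV)
for col in R:
  for b in blobs(c,col,500):
    cs,_=cv2.findContours(b[2].astype(np.uint8),0,2);r=cv2.approxPolyDP(max(cs,key=len),6,True)[:,0]
    print(col,b[0],b[1],plane(ray(c,*b[0],True),.01)[:2],r.tolist())
E
```

```text
from [ 0.5886 -0.2963  0.3268] yaw 2.865889796343588 tool delta [ 0.0723  0.0038 -0.0032]
red [494.4274  13.3987] [481   0  28  29 627] [ 0.4515 -0.0231] [[484, 0], [486, 22], [504, 27], [506, 8]]
red [203.4089 119.7762] [ 168   81   72   78 5339] [ 0.4963 -0.3441] [[238, 81], [168, 85], [171, 158], [239, 156]]
red [512.2833 217.9411] [501 203  23  30 526] [ 0.6812 -0.0432] [[514, 203], [501, 218], [508, 232], [523, 223]]
blue [289.3512 124.2979] [ 249   83   75   75 4582] [ 0.5232 -0.2699] [[323, 85], [300, 83], [249, 118], [250, 156], [321, 157]]
blue [281.6885 278.4031] [ 249  265   66   24 1114] [ 0.6699 -0.3186] [[249, 287], [314, 288], [284, 265], [265, 269]]
yellow [520.2657  98.7933] [510  83  23  32 508] [ 0.548  -0.0139] [[520, 83], [510, 101], [524, 114], [532, 98]]
yellow [388.4403 127.3788] [ 363   88   41   73 1658] [ 0.5486 -0.1805] [[383, 88], [372, 103], [384, 111], [369, 128], [374, 136], [364, 133], [363, 140], [380, 141], [371, 159], [399, 160], [403, 89], [385, 105], [385, 94], [395, 90]]
```

View pics/w4.png

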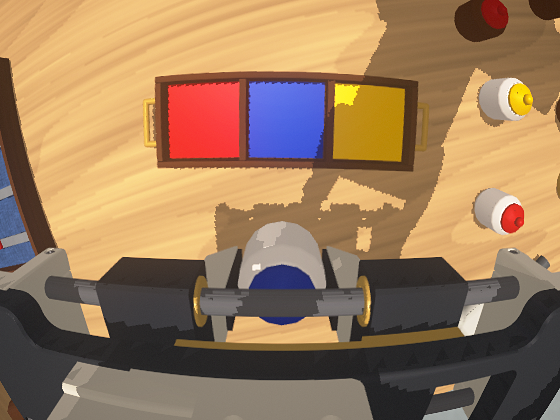

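The caddy lies below the camera: red well (168–241, 82–160), blue (249–324, 83–159), yellow (332–404, 84–160). The blue pot is firmly held between the fingers at (281,270).

```bash
python3 - <<'E'
from h import *
c=dict(np.load('w4.npz'));S,D=cam('scene'),cam('side');print(c['pose'][:3,3])
Q={'red':[(168,83),(241,82),(241,160),(170,160)],'blue':[(249,82),(323,84),(323,159),(249,159)],'yellow':[(333,84),(404,86),(402,162),(332,160)]}
for k,q in Q.items():
    P=np.array([plane(ray(c,*p,True),.010)[:2] for p in q]);print(k,P.mean(0),P.ptp(0) if hasattr(P,'ptp') else np.ptp(P,axis=0),'sides',np.linalg.norm(P-np.roll(P,1,0),axis=1))
# height check: caddy far corners between red/blue wall tops etc via lining centroid
for k,a,b in(('red',(169.8,176.1),(307.5,328.6)),('blue',(190.5,186.9),(306.7,298.4))):
    u=np.mean(Q[k],0);print(k,tri([ray(c,*u,True),ray(S,*a)]),tri([ray(c,*u,True),ray(D,*b)]))
for col,u,v in(('py',521,98),('pr',512,218)): print(col,plane(ray(c,u,v,True),.053)[:2])
E
```

```text
[ 0.5138 -0.2743  0.3068]
red [ 0.4974 -0.3442] [0.091  0.0865] sides [0.0736 0.0693 0.0719 0.0691]
blue [ 0.5193 -0.2718] [0.0864 0.0835] sides [0.0709 0.0665 0.0691 0.0681]
yellow [ 0.5401 -0.1979] [0.0866 0.0854] sides [0.0703 0.0684 0.0731 0.0691]
red (array([ 0.499 , -0.3431,  0.0164]), np.float64(0.0015639414970265836)) (array([ 0.4979, -0.3427,  0.0116]), np.float64(0.00018941339688370937))
blue (array([ 0.5196, -0.2724,  0.0152]), np.float64(0.0003916761544356072)) (array([ 0.519 , -0.2719,  0.0143]), np.float64(0.0004588271456854479))
py [ 0.5425 -0.0504]
pr [ 0.6569 -0.0771]
```

Converted, 0.035 m / 0.4 = 0.0875, 0.03 m / 0.4 = 0.075.

drive_effector(
  segments=[
    [0.0625,0.005,0,0,0,0],
    [0.0875,0.005,0,0,0,0],
    [0.0338,0.0035,0,0,0,0],
    [0,0,0,0,0,0],
    [0,0,0.075,0,0,0],
    [0,0,0.0875,0,0,0],
    [0,0,0.05,0,0,0],
    [0,0,0,0,0,0],
  ],
)

```text
time: 10.58
tool_pos: [0.5195, -0.2649, 0.2385]
tool_rot: [3.139, -0.007, 2.872]
contact_force: [-0.1, 0.5, -1.7]
opening: 0.0426
grip_force: 15.0
```

```bash
python3 - <<'E'
from h import *
to(.5193,-.2715,.208);to(.5193,-.2715,.208)
c=cam('side');cv2.imwrite('pics/s2.png',cv2.resize(c['image'][200:380,220:420,::-1],None,fx=3,fy=3))
E
```

```text
from [ 0.5195 -0.2649  0.2385] yaw 2.8723625584467096 tool delta [-0.0018 -0.0066  0.0305]
from [ 0.5195 -0.2649  0.2385] yaw 2.8723625584467096 tool delta [-0.0018 -0.0066  0.0305]
```

View pics/s2.png

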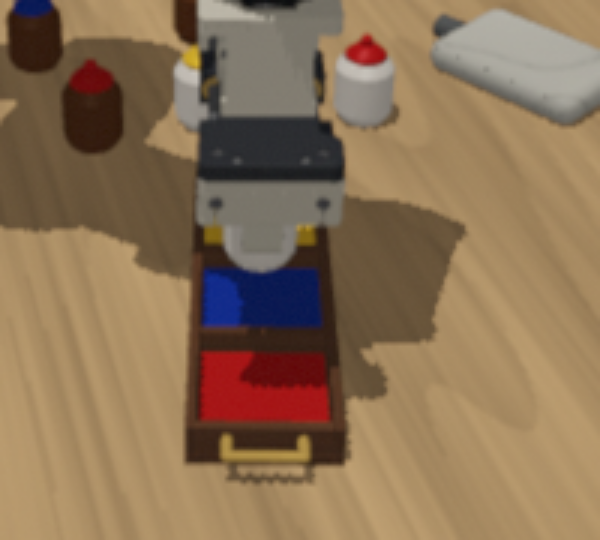

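The pot hangs just above the blue well at crop (262,265). I'll correct about 6 mm sideways and lower.

Converted, -0.006 m / 0.4 = -0.015, -0.001 m / 0.4 = -0.0025.

drive_effector(
  segments=[
    [-0.0025,-0.015,0,0,0,0],
    [0,0,0,0,0,0],
    [0,0,0,0,0,0],
  ],
)

```text
time: 10.88
tool_pos: [0.52, -0.2733, 0.2446]
tool_rot: [-3.14, 0.004, 2.871]
contact_force: [-0.9, 0.2, -1.3]
opening: 0.0429
grip_force: 15.0
```

drive_effector(
  segments=[
    [0,0,0.025,0,0,0],
    [0,0,0.02,0,0,0],
    [0,0,0.0125,0,0,0],
    [0,0,0,0,0,0],
    [0,0,0,0,0,0],
  ],
)

```text
time: 11.3
tool_pos: [0.5192, -0.2726, 0.219]
tool_rot: [3.141, -0.001, 2.871]
contact_force: [-0.4, 0.2, -1.3]
opening: 0.0427
grip_force: 15.0
```

Converted, 0.005 m / 0.4 = 0.0125, 0.003 m / 0.4 = 0.0075.

drive_effector(
  segments=[
    [0,0,0.0125,0,0,0],
    [0,0,0.0075,0,0,0],
    [0,0,0.0025,0,0,0],
    [0,0,0,0,0,0],
    [0,0,0,0,0,0],
  ],
)

```text
time: 11.72
tool_pos: [0.5193, -0.2727, 0.2107]
tool_rot: [3.141, -0.0, 2.871]
contact_force: [-0.3, 0.0, -1.6]
opening: 0.0428
grip_force: 15.0
```

drive_effector(
  segments=[
    [0,0,0.0025,0,0,0],
    [0,0,0,0,0,0],
    [0,0,0,0,0,0],
  ],
)

```text
time: 11.97
tool_pos: [0.5193, -0.2727, 0.2097]
tool_rot: [3.142, 0.0, 2.871]
contact_force: [-0.0, -0.1, -1.3]
opening: 0.0425
grip_force: 15.0
```

drive_effector(
  segments=[
    [0,0,0.0025,0,0,0],
    [0,0,0,0,0,0],
    [0,0,0,0,0,0],
  ],
)

```text
time: 12.22
tool_pos: [0.5193, -0.2727, 0.2087]
tool_rot: [3.141, -0.0, 2.871]
contact_force: [0.3, -0.3, -1.3]
opening: 0.0427
grip_force: 15.0
```

Converted, 0.0007 m / 0.4 = 0.0018.

drive_effector(
  segments=[
    [0,0,0.0018,0,0,0],
    [0,0,0,0,0,0],
    [0,0,0,0,0,0],
  ],
)

```text
time: 12.47
tool_pos: [0.5193, -0.2727, 0.2079]
tool_rot: [3.141, -0.0, 2.871]
contact_force: [0.1, -0.4, -0.8]
opening: 0.0423
grip_force: 15.0
```

drive_effector(
  segments=[
    [0,0,0.0018,0,0,0],
    [0,0,0,0,0,0],
    [0,0,0,0,0,0],
  ],
)

```text
time: 12.72
tool_pos: [0.5193, -0.2728, 0.2077]
tool_rot: [-3.142, 0.0, 2.871]
contact_force: [-1.5, 0.5, 3.3]
opening: 0.0427
grip_force: 15.0
```

Contact at TCP z 0.2077 as expected. Release with a limited opening and rise.

Converted, -0.04 m / 0.4 = -0.1, -0.03 m / 0.4 = -0.075.

drive_effector(
  segments=[
    [0,0,0,0,0,0],
    [0,0,0,0,0,0],
    [0,0,0,0,0,0],
    [0,0,-0.025,0,0,0],
    [0,0,-0.075,0,0,0],
    [0,0,-0.1,0,0,0],
    [0,0,-0.1,0,0,0],
    [0,0,0,0,0,0],
  ],
  finger_gap=0.058,
)

```text
time: 13.38
tool_pos: [0.5207, -0.2736, 0.3363]
tool_rot: [-3.137, 0.014, 2.871]
contact_force: [1.0, -0.7, 0.5]
opening: 0.0581
grip_force: 0.0
```

```bash
python3 - <<'E'
from h import *
to(.5425+.08,-.05-.02,.33)
E
```

```text
from [ 0.5207 -0.2736  0.3363] yaw 2.870994329860043 tool delta [-0.0435  0.2235  0.0058]
```

Converted, 0.039 m / 0.4 = 0.0975, 0.037 m / 0.4 = 0.0925.

drive_effector(
  segments=[
    [-0.0175,0.075,0,0,0,0],
    [-0.0175,0.0975,0,0,0,0],
    [-0.0175,0.0975,0,0,0,0],
    [-0.0175,0.0975,0,0,0,0],
    [-0.0175,0.0975,0,0,0,0],
    [-0.0175,0.0925,0,0,0,0],
    [0,0,0,0,0,0],
    [0,0,0,0,0,0],
  ],
  finger_gap=0.092,
)

```text
time: 14.05
tool_pos: [0.6199, -0.0671, 0.3275]
tool_rot: [-3.142, 0.0, 2.875]
contact_force: [0.9, -0.8, -0.4]
opening: 0.092
grip_force: 0.0
```

```bash
python3 - <<'E'
from h import *
to(.5425,-.05,.198)
c=cam('wrist');cv2.imwrite('pics/w5.png',c['image'][:,:,::-1]);np.savez('w5.npz',**c);S,D=cam('scene'),cam('side')
for col in R:
  for b in blobs(c,col,150): print(col,b[0],b[1],plane(ray(c,*b[0],True),.053)[:2])
for col in('yellow','red'): print([x[0] for x in blobs(S,col,30)],[x[0] for x in blobs(D,col,30)] if col=='yellow' else'')
E
```

```text
from [ 0.6199 -0.0671  0.3275] yaw 2.8746834226436127 tool delta [ 0.0792 -0.0039  0.1295]
red [237.6527  19.0703] [ 218    1   40   37 1123] [ 0.4601 -0.0576]
red [ 20.2142 162.0875] [   4  132   37   61 1634] [ 0.5002 -0.306 ]
red [282.3737 254.1789] [266 238  34  33 883] [ 0.6567 -0.0754]
blue [ 70.7875 138.7417] [ 47 128  44  35 720] [ 0.5033 -0.2314]
blue [ 41.7203 170.9214] [ 30 156  24  31 547] [ 0.5188 -0.2793]
blue [ 77.7364 187.6182] [ 52 172  42  21 220] [ 0.5478 -0.2414]
yellow [426.6655 117.2179] [411 100  33  36 858] [0.573  0.0709]
yellow [130.8056 157.8543] [ 102  122   58   71 3672] [ 0.5404 -0.1763]
[array([211.9863, 198.3479]), array([307.1414, 221.6869])] [array([285.9315, 191.9726]), array([287.4756, 218.1341]), array([305.3031, 270.9689])]
[array([502.5384, 281.5477]), array([ 88.3176, 122.7529]), array([ 75.8864, 133.9205]), array([ 63.    , 145.8652]), array([ 50.2929, 158.5354]), array([169.2879, 176.1364]), array([238.6517, 232.4831]), array([304.5843, 310.497 ])]
```

View pics/w5.png

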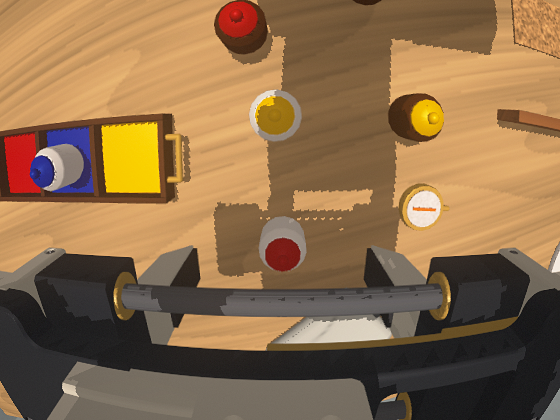

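The blue pot stands upright in the blue well (58,165). The yellow pot is directly under the camera at (275,116), and the red pot is at (283,250).

```bash
python3 - <<'E'
from h import *
c=dict(np.load('w5.npz'));D=cam('side')
r=ray(c,275.5,115.8,True);print(plane(r,.045),tri([r,ray(D,287.5,218.1)]))
x,y,_=plane(r,.045);to(x,y,.198)
r=ray(c,282.4,254.2,True);print(plane(r,.053),tri([r,ray(D,341.8,216.7)]))
E
```

```text
[ 0.544  -0.0503  0.045 ] (array([ 0.544 , -0.0501,  0.0531]), np.float64(8.657280705601029e-07))
from [ 0.619  -0.0705  0.3275] yaw 2.8690727444771142 tool delta [ 0.0777 -0.0007  0.1295]
[ 0.6567 -0.0754  0.053 ] (array([ 0.6581, -0.0757,  0.0526]), np.float64(0.001105977242049869))
```

Converted, 0.035 m / 0.4 = 0.0875, 0.025 m / 0.4 = 0.0625.

drive_effector(
  segments=[
    [0.0625,0,0,0,0,0],
    [0.0875,0,0,0,0,0],
    [0.045,-0.0025,0,0,0,0],
    [0,0,0.0875,0,0,0],
    [0,0,0.0875,0,0,0],
    [0,0,0.05,0,0,0],
    [0,0,0,0,0,0],
    [0,0,0,0,0,0],
  ],
)

```text
time: 14.92
tool_pos: [0.5437, -0.0503, 0.2371]
tool_rot: [-3.142, -0.002, 2.869]
contact_force: [0.8, 0.4, 0.4]
opening: 0.0917
grip_force: 0.0
```

```bash
python3 - <<'E'
from h import *
to(.544,-.0503,.198)
c=cam('wrist')
for b in blobs(c,'yellow',150): print(b[0],b[1],plane(ray(c,*b[0],True),.053)[:2])
E
```

```text
from [ 0.5437 -0.0503  0.2371] yaw 2.868983444814662 tool delta [-0.0003  0.0001  0.0391]
[478.6353 241.0701] [458 225  40  31 913] [0.5686 0.0716]
[ 95.2317 246.395 ] [  63  236   64   21 1010] [ 0.5073 -0.159 ]
[283.8826 270.3785] [261 249  45  35 494] [ 0.5504 -0.0499]
```

Converted, 0.02 m / 0.4 = 0.05, 0.014 m / 0.4 = 0.035.

drive_effector(
  segments=[
    [0,0,0.05,0,0,0],
    [0,0,0.035,0,0,0],
    [0,0,0.0125,0,0,0],
    [0,0,0,0,0,0],
  ],
)

```text
time: 15.3
tool_pos: [0.5442, -0.0496, 0.1988]
tool_rot: [3.141, 0.0, 2.87]
contact_force: [-0.4, 0.2, 0.4]
opening: 0.0917
grip_force: 0.0
```

drive_effector(
  segments=[
    [0,0,0,0,0,0],
    [0,0,0,0,0,0],
    [0,0,0,0,0,0],
    [0,0,0,0,0,0],
    [0,0,0,0,0,0],
    [0,0,0,0,0,0],
    [0,0,0,0,0,0],
    [0,0,0,0,0,0],
  ],
  finger_gap=0.03,
  clamp_n=15,
)

```text
time: 15.97
tool_pos: [0.544, -0.0493, 0.1984]
tool_rot: [-3.141, 0.0, 2.871]
contact_force: [-0.9, -0.5, 0.9]
opening: 0.043
grip_force: 0.7
```

drive_effector(
  segments=[
    [0,0,0,0,0,0],
    [0,0,0,0,0,0],
    [0,0,-0.025,0,0,0],
    [0,0,-0.05,0,0,0],
    [0,0,-0.075,0,0,0],
    [0,0,-0.075,0,0,0],
    [0,0,0,0,0,0],
    [0,0,0,0,0,0],
  ],
)

```text
time: 16.63
tool_pos: [0.5443, -0.0492, 0.2903]
tool_rot: [3.141, 0.004, 2.871]
contact_force: [-0.1, 0.2, -1.3]
opening: 0.0422
grip_force: 15.0
```

```bash
python3 - <<'E'
from h import *
to(.5405,-.1975,.24)
E
```

```text
from [ 0.5443 -0.0492  0.2903] yaw 2.8708514786364536 tool delta [-0.0358 -0.144   0.0504]
```

The rows are not in the units I measure in: shifts go in shares of 0.4 m and turns go in shares of pi rad. I convert before sending: -0.038 m / 0.4 = -0.095, -0.036 m / 0.4 = -0.09.

drive_effector(
  segments=[
    [-0.015,-0.05,0,0,0,0],
    [-0.0225,-0.095,0,0,0,0],
    [-0.0225,-0.095,0,0,0,0],
    [-0.0225,-0.09,0,0,0,0],
    [-0.0075,-0.0288,0,0,0,0],
    [0,0,0,0,0,0],
    [0,0,0,0,0,0],
    [0,0,0,0,0,0],
  ],
)

```text
time: 17.3
tool_pos: [0.5401, -0.1959, 0.2874]
tool_rot: [3.14, -0.002, 2.871]
contact_force: [0.8, 0.1, -1.3]
opening: 0.0428
grip_force: 15.0
```

```bash
python3 - <<'E'
from h import *
to(.5405,-.1975,.208)
E
```

```text
from [ 0.5401 -0.1959  0.2874] yaw 2.871286543870446 tool delta [-0.001  -0.0015  0.0794]
```

Converted, 0.025 m / 0.4 = 0.0625, 0.015 m / 0.4 = 0.0375.

drive_effector(
  segments=[
    [0,-0.0025,0.0625,0,0,0],
    [0,0,0.0625,0,0,0],
    [0,0,0.0375,0,0,0],
    [0,0,0.0175,0,0,0],
    [0,0,0.0075,0,0,0],
    [0,0,0,0,0,0],
    [0,0,0,0,0,0],
  ],
)

```text
time: 17.88
tool_pos: [0.5405, -0.1977, 0.2142]
tool_rot: [-3.141, 0.001, 2.872]
contact_force: [0.7, -0.6, -1.3]
opening: 0.0427
grip_force: 15.0
```

drive_effector(
  segments=[
    [0,0,0.0038,0,0,0],
    [0,0,0.0025,0,0,0],
    [0,0,0,0,0,0],
    [0,0,0,0,0,0],
  ],
)

```text
time: 18.22
tool_pos: [0.5401, -0.1982, 0.2112]
tool_rot: [-3.142, 0.001, 2.871]
contact_force: [0.5, 0.7, -1.5]
opening: 0.0429
grip_force: 15.0
```

Converted, 0.0015 m / 0.4 = 0.0038, 0.0005 m / 0.4 = 0.0013.

drive_effector(
  segments=[
    [0,0,0.0038,0,0,0],
    [0,0,0.0013,0,0,0],
    [0,0,0,0,0,0],
    [0,0,0,0,0,0],
  ],
)

```text
time: 18.55
tool_pos: [0.54, -0.1981, 0.2087]
tool_rot: [3.141, -0.0, 2.871]
contact_force: [1.0, -0.2, -1.6]
opening: 0.0425
grip_force: 15.0
```

drive_effector(
  segments=[
    [0,0,0.0018,0,0,0],
    [0,0,0,0,0,0],
    [0,0,0,0,0,0],
  ],
)

```text
time: 18.8
tool_pos: [0.5401, -0.1981, 0.2084]
tool_rot: [-3.142, 0.0, 2.871]
contact_force: [-0.5, 0.4, 2.1]
opening: 0.0425
grip_force: 15.0
```

drive_effector(
  segments=[
    [0,0,0.0015,0,0,0],
    [0,0,0,0,0,0],
    [0,0,0,0,0,0],
  ],
)

```text
time: 19.05
tool_pos: [0.5401, -0.1981, 0.2084]
tool_rot: [-3.141, 0.001, 2.871]
contact_force: [-3.3, 1.5, 7.2]
opening: 0.0424
grip_force: 15.0
```

Converted, -0.035 m / 0.4 = -0.0875, -0.03 m / 0.4 = -0.075.

drive_effector(
  segments=[
    [0,0,0,0,0,0],
    [0,0,0,0,0,0],
    [0,0,0,0,0,0],
    [0,0,-0.025,0,0,0],
    [0,0,-0.075,0,0,0],
    [0,0,-0.0875,0,0,0],
    [0,0,0,0,0,0],
    [0,0,0,0,0,0],
  ],
  finger_gap=0.058,
)

```text
time: 19.72
tool_pos: [0.5406, -0.1983, 0.2852]
tool_rot: [-3.141, 0.005, 2.871]
contact_force: [-0.8, -0.2, -0.2]
opening: 0.0582
grip_force: 0.0
```

```bash
python3 - <<'E'
from h import *
to(.6575,-.0755,.28)
E
```

```text
from [ 0.5406 -0.1983  0.2852] yaw 2.8708269963904915 tool delta [-0.0798  0.1496  0.0055]
```

Converted, 0.034 m / 0.4 = 0.085, 0.03 m / 0.4 = 0.075.

drive_effector(
  segments=[
    [-0.0375,0.0625,0,0,0,0],
    [-0.045,0.085,0,0,0,0],
    [-0.045,0.085,0,0,0,0],
    [-0.045,0.085,0,0,0,0],
    [-0.0275,0.055,0,0,0,0],
    [0,0,0.075,0,0,0],
    [0,0,0,0,0,0],
    [0,0,0,0,0,0],
  ],
  finger_gap=0.092,
)

```text
time: 20.38
tool_pos: [0.656, -0.0756, 0.2499]
tool_rot: [-3.141, -0.007, 2.871]
contact_force: [-0.4, 0.3, 0.1]
opening: 0.0916
grip_force: 0.0
```

```bash
python3 - <<'E'
from h import *
to(.6575,-.0755,.198)
c=cam('wrist');cv2.imwrite('pics/w6.png',c['image'][:,:,::-1])
for b in blobs(c,'red',400): print(b[0],b[1],plane(ray(c,*b[0],True),.053)[:2])
E
```

```text
from [ 0.656  -0.0756  0.2499] yaw 2.871298970272184 tool delta [-0.0017  0.0005  0.0519]
[280.5956 253.5388] [ 256  230   50   48 1867] [ 0.6567 -0.0755]
```

View pics/w6.png

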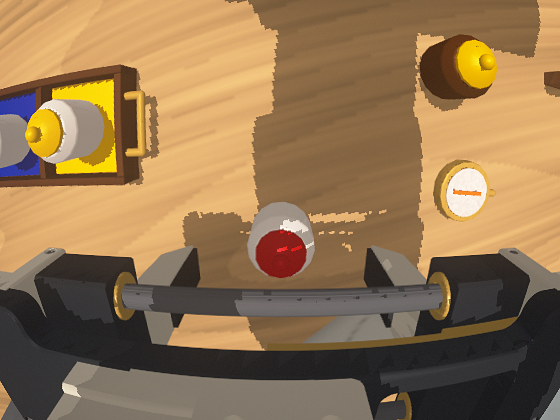

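The yellow pot stands upright in the yellow well (70,125). The red pot is centred between the fingers at (281,250), with the flask behind it.

Converted, 0.025 m / 0.4 = 0.0625, 0.018 m / 0.4 = 0.045.

drive_effector(
  segments=[
    [-0.0025,0,0.0625,0,0,0],
    [0,0,0.045,0,0,0],
    [0,0,0.0175,0,0,0],
    [0,0,0.005,0,0,0],
    [0,0,0,0,0,0],
  ],
)

```text
time: 20.85
tool_pos: [0.6579, -0.0769, 0.2012]
tool_rot: [3.142, 0.0, 2.87]
contact_force: [-0.4, -1.1, 0.2]
opening: 0.0918
grip_force: 0.0
```

drive_effector(
  segments=[
    [0,0,0,0,0,0],
    [0,0,0,0,0,0],
    [0,0,0,0,0,0],
    [0,0,0,0,0,0],
    [0,0,0,0,0,0],
    [0,0,0,0,0,0],
    [0,0,0,0,0,0],
    [0,0,0,0,0,0],
  ],
  finger_gap=0.03,
  clamp_n=15,
)

```text
time: 21.52
tool_pos: [0.658, -0.0761, 0.2005]
tool_rot: [-3.142, -0.0, 2.871]
contact_force: [-0.5, -1.5, 0.5]
opening: 0.0431
grip_force: 0.6
```

drive_effector(
  segments=[
    [0,0,0,0,0,0],
    [0,0,0,0,0,0],
    [0,0,-0.025,0,0,0],
    [0,0,-0.05,0,0,0],
    [0,0,-0.0875,0,0,0],
    [0,0,-0.0875,0,0,0],
    [0,0,-0.075,0,0,0],
    [0,0,0,0,0,0],
  ],
)

```text
time: 22.18
tool_pos: [0.659, -0.0763, 0.3389]
tool_rot: [3.141, 0.013, 2.871]
contact_force: [1.3, -0.5, -0.4]
opening: 0.0426
grip_force: 15.0
```

```bash
python3 - <<'E'
from h import *
to(.4977,-.344,.33)
E
```

```text
from [ 0.659  -0.0763  0.3389] yaw 2.8710034432019667 tool delta [ 0.084  -0.3011  0.0076]
```

Converted, -0.037 m / 0.4 = -0.0925, -0.023 m / 0.4 = -0.0575.

drive_effector(
  segments=[
    [0.0175,-0.0575,0,0,0,0],
    [0.025,-0.0925,0,0,0,0],
    [0.025,-0.0925,0,0,0,0],
    [0.025,-0.0925,0,0,0,0],
    [0.025,-0.0925,0,0,0,0],
    [0.025,-0.0925,0,0,0,0],
    [0.025,-0.0925,0,0,0,0],
    [0.025,-0.0925,0,0,0,0],
  ],
)

```text
time: 22.85
tool_pos: [0.507, -0.3286, 0.3306]
tool_rot: [3.141, -0.0, 2.871]
contact_force: [1.1, -1.6, -1.1]
opening: 0.0427
grip_force: 15.0
```

drive_effector(
  segments=[
    [0.0175,-0.0475,0,0,0,0],
    [0,0,0,0,0,0],
    [0,0,0.075,0,0,0],
    [0,0,0.05,0,0,0],
    [0,0,0,0,0,0],
    [0,0,0,0,0,0],
  ],
)

```text
time: 23.35
tool_pos: [0.4966, -0.3431, 0.2799]
tool_rot: [3.14, -0.002, 2.871]
contact_force: [0.2, 0.1, -0.7]
opening: 0.0427
grip_force: 15.0
```

```bash
python3 - <<'E'
from h import *
to(.4977,-.344,.21)
E
```

```text
from [ 0.4966 -0.3431  0.2799] yaw 2.871270874916491 tool delta [-0.0014 -0.0007  0.0699]
```

Converted, 0.025 m / 0.4 = 0.0625, 0.02 m / 0.4 = 0.05.

drive_effector(
  segments=[
    [-0.0025,-0.0025,0.0625,0,0,0],
    [0,0,0.05,0,0,0],
    [0,0,0.03,0,0,0],
    [0,0,0.015,0,0,0],
    [0,0,0.005,0,0,0],
    [0,0,0,0,0,0],
    [0,0,0,0,0,0],
  ],
)

```text
time: 23.93
tool_pos: [0.4976, -0.3452, 0.2167]
tool_rot: [-3.141, 0.002, 2.871]
contact_force: [0.4, 0.1, -1.0]
opening: 0.0427
grip_force: 15.0
```

drive_effector(
  segments=[
    [0,0,0.0038,0,0,0],
    [0,0,0.0025,0,0,0],
    [0,0,0,0,0,0],
    [0,0,0,0,0,0],
  ],
)

```text
time: 24.27
tool_pos: [0.4972, -0.345, 0.2132]
tool_rot: [-3.142, 0.0, 2.871]
contact_force: [-0.3, -1.0, -1.8]
opening: 0.0423
grip_force: 15.0
```

Converted, 0.0015 m / 0.4 = 0.0038, 0.0005 m / 0.4 = 0.0013.

drive_effector(
  segments=[
    [0,0,0.0038,0,0,0],
    [0,0,0.0013,0,0,0],
    [0,0,0,0,0,0],
    [0,0,0,0,0,0],
  ],
)

```text
time: 24.6
tool_pos: [0.4972, -0.345, 0.2109]
tool_rot: [3.141, -0.0, 2.871]
contact_force: [0.3, 0.4, -1.4]
opening: 0.0425
grip_force: 15.0
```

drive_effector(
  segments=[
    [0,0,0.0018,0,0,0],
    [0,0,0,0,0,0],
    [0,0,0,0,0,0],
  ],
)

```text
time: 24.85
tool_pos: [0.4972, -0.345, 0.2105]
tool_rot: [-3.142, 0.0, 2.871]
contact_force: [-0.1, 0.7, 0.1]
opening: 0.0425
grip_force: 15.0
```

drive_effector(
  segments=[
    [0,0,0.0015,0,0,0],
    [0,0,0,0,0,0],
    [0,0,0,0,0,0],
  ],
)

```text
time: 25.1
tool_pos: [0.4972, -0.345, 0.2105]
tool_rot: [-3.141, 0.001, 2.871]
contact_force: [-1.8, 1.3, 6.4]
opening: 0.0428
grip_force: 15.0
```

Converted, -0.041 m / 0.4 = -0.1025, -0.04 m / 0.4 = -0.1.

drive_effector(
  segments=[
    [0,0,0,0,0,0],
    [0,0,0,0,0,0],
    [0,0,0,0,0,0],
    [0,0,-0.025,0,0,0],
    [0,0,-0.1,0,0,0],
    [0,0,-0.1025,0,0,0],
    [0,0,-0.1025,0,0,0],
    [0,0,-0.1025,0,0,0],
  ],
  finger_gap=0.058,
)

```text
time: 25.77
tool_pos: [0.4969, -0.3447, 0.3853]
tool_rot: [-3.142, 0.0, 2.871]
contact_force: [1.0, -1.0, -0.1]
opening: 0.0582
grip_force: 0.0
```

drive_effector(
  segments=[
    [0,0,-0.05,0,0,0],
    [0.0363,0.095,0,0,0,0],
    [0.0363,0.095,0,0,0,0],
    [0.0363,0.095,0,0,0,0],
    [0.0363,0.095,0,0,0,0],
    [0.0363,0.095,0,0,0,0],
    [0.0363,0.095,0,0,0,0],
    [0.0363,0.095,0,0,0,0],
  ],
  finger_gap=0.092,
)

```text
time: 26.43
tool_pos: [0.4697, -0.0597, 0.4035]
tool_rot: [3.141, 0.001, 2.87]
contact_force: [1.4, 0.3, 0.9]
opening: 0.0918
grip_force: 0.0
```

drive_effector(
  segments=[
    [0.0363,0.095,0,0,0,0],
    [0.0363,0.095,0,0,0,0],
    [0.0363,0.095,0,0,0,0],
    [0.0363,0.095,0,0,0,0],
    [0.0363,0.095,0,0,0,0],
    [0.0363,0.095,0,0,0,0],
    [0.0363,0.095,0,0,0,0],
    [0.0363,0.095,0,0,0,0],
  ],
)

```text
time: 27.1
tool_pos: [0.4393, 0.2644, 0.4036]
tool_rot: [3.141, 0.001, 2.871]
contact_force: [0.1, -1.3, 0.4]
opening: 0.0919
grip_force: 0.0
```

drive_effector(
  segments=[
    [0,0,0,0,0,0],
    [0,0,0,0,0,0],
  ],
)

```text
time: 27.27
tool_pos: [0.4393, 0.2643, 0.4031]
tool_rot: [3.141, 0.0, 2.875]
contact_force: [0.3, -0.5, -0.2]
opening: 0.0918
grip_force: 0.0
```

```bash
python3 - <<'E'
from h import *
to(.368,.287,.4)
c=cam('wrist');cv2.imwrite('pics/w7.png',c['image'][:,:,::-1]);np.savez('w7.npz',**c)
E
```

```text
from [0.4393 0.2643 0.4031] yaw 2.8751122032835505 tool delta [0.0748 0.0031 0.0031]
```

View pics/w7.png

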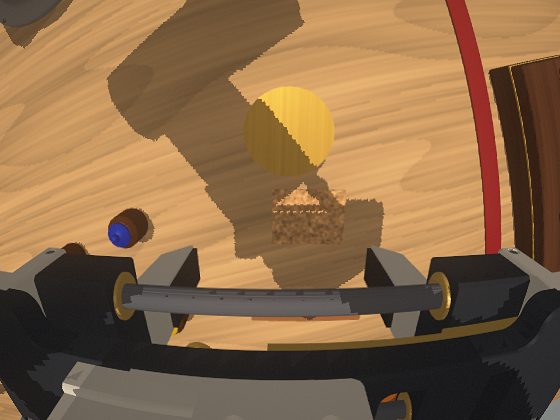

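The tin's lid is at (244–335, 86–177), centre (289.5,131.5), standing on bare table. The mat is at (273–345, 190–244).

```bash
python3 - <<'E'
from h import *
c=dict(np.load('w7.npz'))
p=plane(ray(c,289.5,131.5,True),.15);print(p);to(p[0],p[1],.275)
a=[plane(ray(c,*q,True),.003)[:2] for q in((273,243),(344.5,243))];print('mat front edge',a)
m=np.mean(a,0);d=np.array([.9637,-.267]);print('mat centre if half 35:',m-.035*d)
E
```

```text
[0.377  0.2882 0.15  ]
from [0.4397 0.263  0.403 ] yaw 2.872933863352484 tool delta [0.0672 0.0078 0.128 ]
mat front edge [array([0.5131, 0.2341]), array([0.5378, 0.322 ])]
mat centre if half 35: [0.4917 0.2874]
```

Converted, 0.037 m / 0.4 = 0.0925, 0.035 m / 0.4 = 0.0875.

drive_effector(
  segments=[
    [0.075,0.01,0,0,0,0],
    [0.0925,0.01,0,0,0,0],
    [0,0,0,0,0,0],
    [0,0,0.0875,0,0,0],
    [0,0,0.0875,0,0,0],
    [0,0,0.0875,0,0,0],
    [0,0,0.055,0,0,0],
    [0,0,0,0,0,0],
  ],
)

```text
time: 27.98
tool_pos: [0.3771, 0.2859, 0.2722]
tool_rot: [-3.136, -0.006, 2.869]
contact_force: [-0.4, -0.8, 0.3]
opening: 0.0921
grip_force: 0.0
```

drive_effector(
  segments=[
    [0,0,0,0,0,0],
    [0,0,0,0,0,0],
    [0,0,0,0,0,0],
    [0,0,0,0,0,0],
    [0,0,0,0,0,0],
    [0,0,0,0,0,0],
    [0,0,0,0,0,0],
    [0,0,0,0,0,0],
  ],
  finger_gap=0.055,
  clamp_n=20,
)

```text
time: 28.65
tool_pos: [0.378, 0.288, 0.277]
tool_rot: [3.14, 0.002, 2.871]
contact_force: [0.1, -2.9, 7.6]
opening: 0.0648
grip_force: 19.9
```

drive_effector(
  segments=[
    [0,0,0,0,0,0],
    [0,0,0,0,0,0],
  ],
)

```text
time: 28.82
tool_pos: [0.378, 0.2881, 0.277]
tool_rot: [3.14, 0.002, 2.871]
contact_force: [-0.7, -3.5, 7.8]
opening: 0.0655
grip_force: 19.9
```

Converted, -0.035 m / 0.4 = -0.0875, -0.025 m / 0.4 = -0.0625.

drive_effector(
  segments=[
    [0,0,-0.025,0,0,0],
    [0,0,-0.05,0,0,0],
    [0,0,-0.05,0,0,0],
    [-0.0625,0.015,0,0,0,0],
    [-0.0875,0.025,0,0,0,0],
    [-0.0875,0.0225,0,0,0,0],
    [-0.04,0.01,0,0,0,0],
    [0,0,0,0,0,0],
  ],
)

```text
time: 29.48
tool_pos: [0.4955, 0.2858, 0.3254]
tool_rot: [3.141, 0.002, 2.869]
contact_force: [-0.2, 0.5, -3.0]
opening: 0.0646
grip_force: 20.0
```

drive_effector(
  segments=[
    [0,0,0,0,0,0],
    [0,0,0.05,0,0,0],
    [0,0,0.0375,0,0,0],
    [0,0,0,0,0,0],
    [0,0,0,0,0,0],
  ],
)

```text
time: 29.9
tool_pos: [0.4913, 0.2864, 0.2903]
tool_rot: [-3.14, -0.002, 2.871]
contact_force: [0.3, 0.6, -3.7]
opening: 0.0647
grip_force: 20.0
```

```bash
python3 - <<'E'
from h import *
to(.4925,.2862,.28)
c=cam('side');S=cam('scene')
im=np.hstack([cv2.resize(c['image'][110:210,190:290],None,fx=4,fy=4),cv2.resize(S['image'][160:260,350:450],None,fx=4,fy=4)]);cv2.imwrite('pics/s3.png',im[:,:,::-1])
E
```

```text
from [0.4913 0.2864 0.2903] yaw 2.871485202007862 tool delta [-0.0013  0.0001  0.0103]
```

View pics/s3.png

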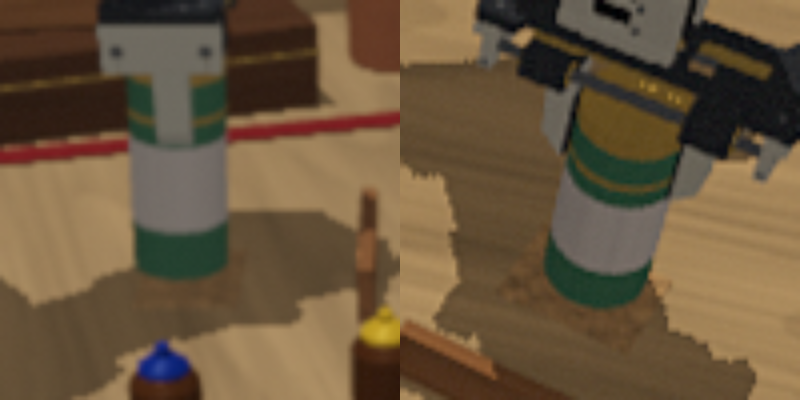

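The tin hangs about 1 cm over the middle of the mat (side crop mat 137–243, tin 137–228). Lowering.

Converted, 0.005 m / 0.4 = 0.0125, 0.002 m / 0.4 = 0.005.

drive_effector(
  segments=[
    [-0.0025,0,0.0125,0,0,0],
    [0,0,0.005,0,0,0],
    [0,0,0.0025,0,0,0],
    [0,0,0,0,0,0],
    [0,0,0,0,0,0],
  ],
)

```text
time: 30.42
tool_pos: [0.4933, 0.286, 0.2828]
tool_rot: [3.142, -0.0, 2.871]
contact_force: [0.0, -0.0, -3.2]
opening: 0.0648
grip_force: 20.0
```

drive_effector(
  segments=[
    [0,0,0.0025,0,0,0],
    [0,0,0,0,0,0],
    [0,0,0,0,0,0],
  ],
)

```text
time: 30.67
tool_pos: [0.4934, 0.2861, 0.2817]
tool_rot: [3.142, -0.0, 2.871]
contact_force: [-0.2, -0.2, -2.8]
opening: 0.0649
grip_force: 20.0
```

drive_effector(
  segments=[
    [0,0,0.0025,0,0,0],
    [0,0,0,0,0,0],
    [0,0,0,0,0,0],
  ],
)

```text
time: 30.92
tool_pos: [0.4934, 0.2861, 0.2807]
tool_rot: [3.141, 0.0, 2.871]
contact_force: [-1.0, 0.8, -2.6]
opening: 0.0648
grip_force: 20.0
```

Converted, 0.001 m / 0.4 = 0.0025, 0.0007 m / 0.4 = 0.0018.

drive_effector(
  segments=[
    [0.0025,0,0.0018,0,0,0],
    [0,0,0,0,0,0],
    [0,0,0,0,0,0],
  ],
)

```text
time: 31.17
tool_pos: [0.4926, 0.2862, 0.2805]
tool_rot: [3.141, 0.001, 2.871]
contact_force: [1.2, -1.5, 0.7]
opening: 0.0648
grip_force: 20.0
```

drive_effector(
  segments=[
    [0,0,0.0018,0,0,0],
    [0,0,0,0,0,0],
    [0,0,0,0,0,0],
  ],
)

```text
time: 31.42
tool_pos: [0.4926, 0.2862, 0.2804]
tool_rot: [3.141, 0.001, 2.871]
contact_force: [-0.9, -1.5, 5.5]
opening: 0.0644
grip_force: 20.0
```

Standing. Release, rise, and check from above together with an overview.

Converted, -0.04 m / 0.4 = -0.1, -0.03 m / 0.4 = -0.075.

drive_effector(
  segments=[
    [0,0,0,0,0,0],
    [0,0,0,0,0,0],
    [0,0,0,0,0,0],
    [0,0,0,0,0,0],
    [0,0,-0.075,0,0,0],
    [0,0,-0.1,0,0,0],
    [0,0,-0.1,0,0,0],
    [0,0,-0.05,0,0,0],
  ],
  finger_gap=0.092,
)

```text
time: 32.08
tool_pos: [0.4926, 0.2865, 0.4142]
tool_rot: [3.137, 0.005, 2.871]
contact_force: [0.6, 0.1, 0.8]
opening: 0.0916
grip_force: 0.0
```

drive_effector(
  segments=[
    [-0.05,0,0,0,0,0],
    [-0.075,0,0,0,0,0],
    [-0.0625,0,0,0,0,0],
    [0,0,0,0,0,0],
    [0,0,0,0,0,0],
    [0,0,0,0,0,0],
  ],
)

```text
time: 32.58
tool_pos: [0.5642, 0.2664, 0.4088]
tool_rot: [-3.141, -0.001, 2.871]
contact_force: [-0.4, 0.3, 0.6]
opening: 0.0916
grip_force: 0.0
```

```bash
python3 - <<'E'
from h import *
c=cam('wrist');np.savez('w8.npz',**c);S=cam('scene');to(.49,.286,.4)
im=np.hstack([cv2.resize(c['image'][50:250,180:380],None,fx=2,fy=2),cv2.resize(S['image'][120:270,140:290],(400,400))]);cv2.imwrite('pics/f.png',im[:,:,::-1])
E
```

```text
from [0.5638 0.2667 0.4093] yaw 2.8716204770156355 tool delta [ 0.0763 -0.0011  0.0094]
```

View pics/f.png

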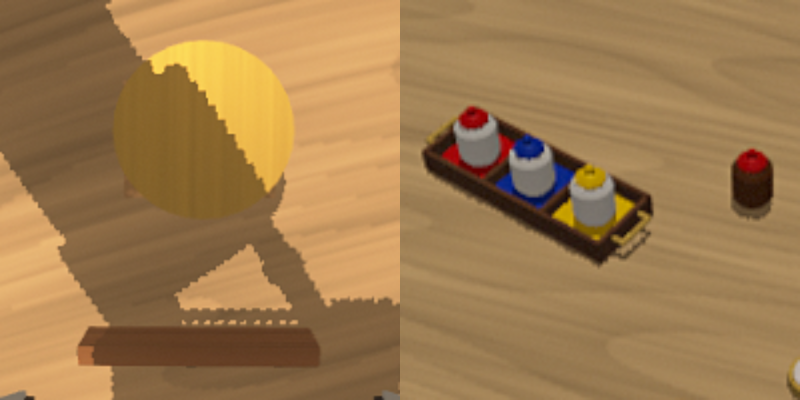

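All three pots stand upright in their matching wells. The lid is centred at wrist pixel (281.8,114.8), with mat corners showing symmetrically at (130,188) and (278,188) in the crop.

```bash
python3 - <<'E'
from h import *
c=dict(np.load('w8.npz'));print(plane(ray(c,281.75,114.75,True),.153),c['pose'][:3,3])
for u,v in((243,147),(320,146)): print(plane(ray(c,u,v,True),.003)[:2])
E
```

```text
[0.4884 0.2885 0.153 ] [0.4894 0.2881 0.3889]
[0.5121 0.2342]
[0.5355 0.3227]
```

The tin is within about 2 mm of the mat's centre, so I'm handing in.

```bash
python3 -c "
from cell import robot
print(robot.hand_in())"
```

```text
the job is handed in; nothing more can be done
None
```

Handed in at about 33 s of the 128 s allowed: the three china pots stand upright in their matching wells, the tin is back within about 2 mm of its mat's centre, and the wooden pots were left alone; no verdict was returned.

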